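Clamp a transformer in the bench screw press: touch, then a quarter turn

ROBOT

A 7-joint arm with a two-finger parallel gripper is mounted at the origin on the work surface; the furniture and walls round the work are solid. World frame = base frame: x ahead of the robot, y to its left, z up, the work surface at z = 0. Lengths are in m, angles in rad, forces in N, time in s.
With the tool pointing down it reaches from about 0.4 to 0.875 m from the base axis. Payload 19.3 kg.
Tool frame: the origin (TCP) lies midway between the tips of the shut fingers; the grasp point (between the pads) lies 19 mm behind it (bot.pinch_z is the distance from the TCP to the grasp point, in m); z points along the fingers, y is the line along which they close (so a half turn about z gives the same grasp; the last joint's range is limited). The gripper opens to 85 mm and grips with 20 to 120 N. Pads are 22 mm wide; open, the fingers measure 114 mm over their backs; the gripper's body (76 mm by 85 mm) begins 54 mm behind the grasp point. The pads swing forward as they close: fully open they stand 13 mm farther back than shut.
Start: joints at [-1.19, 0.521, -0.036, 1.599, 0.021, 1.021, -0.113], TCP at [0.272, 0.563, 0.231] pointing down, gripper open.
Joint ranges: [-2.91, 2.91], [-0.3, 2.13], [-1.5, 1.42], [0.17, 2.43], [-1.26, 4.41], [0.16, 1.93], [-2.52, 2.52]. Speed limits (rad/s): [1.89, 1.89, 2.39, 2.39, 3.01, 3.01, 3.01].

INTERFACE

Orientations are given as [roll, pitch, yaw] about the fixed x, y, z axes, in that order (R = Rz(yaw) Ry(pitch) Rx(roll)).
In Python, from workcell import observe, viewer, bot gives the robot as it stands. The module is installed in compiled form; this text tells all that it offers.
- The arm moves only by the tool play_rows, never from a script. Its argument "motion" is a list of rows, each a list of 7 numbers: the shift along the tool's x, y, z in cm, then the turn, a rotation vector about the tool's x, y, z in rad, then the opening, from -1 (shut) to 1 (fully open), so that 0 is half open. A call has exactly 5 rows; each row is the pose to reach, as a shift and turn from the pose commanded when the call began, along the tool's axes at that moment; what a row does not reach only later rows make up. A row lasts 1/10 s, in which the tool goes at most 50 mm and 8.59 degrees, less where a joint would pass 70% of its speed; a pose out of reach is approached as far as the arm can. A call with a gripper value outside its range is refused whole. The fingers move at their own pace and stop on an object; "squeeze" is the grip in N (left out, the last holds). Time passes only in rows, so rows that repeat a pose let the fingers close, or fill a call up. It gives the time, the measured TCP pose, the force, the opening and the grip force at its end, in the units of the state.
- observe(): the state, without advancing time (a new reading comes with each control period).
- viewer.grab_frame(name): name is "side" or "top" or "wrist"; returns (picture, depth): 400x640x3 uint8, red, green, blue; 400x640 float32, m along the optical axis (not along the pixel's ray), 0 where there is no reading.
- viewer.camera_info(name): a dict with "fx", "fy", "cx", "cy" (pixels), "R" (3x3) and "t" (3): a world point X has camera coordinates R X + t. Camera axes: x right, y down, z forward; pixel columns grow to the right and rows downward; lengths in m; the calibration is good to about 2 mm. A picture is of the moment at which its call begins: read the wrist's pose just before it. camera_info takes no time and is no camera call; for the wrist camera it gives the pose at the moment of the call.
- bot.job_done(): hands the job in; it is judged then, once.
The state is a dict: "clock": time; "qpos": joint angles; "qd": joint speeds; "joint_efforts": joint torques, N m; "position": TCP position; "tool_rot": TCP orientation; "force": force on the tool from outside, world axes, zero at the start; "moment": the same for the moment, N m; "grip_width": finger opening in m; "finger_force": force on a finger pad.
Only numpy, scipy, OpenCV 4.12 (cv2) and the standard library are available. Lean on these libraries where they do the work, as an engineer would, in place of code of your own. Each camera call takes 0.05 s, during which the arm holds its last target. There are 200 camera calls.

TASK

Push the shuttle with the blue transformer fully home under the small blue screw press. Then wind the black handwheel clockwise (seen from above) until the pad just touches the transformer, give it one further quarter turn from there and no more, and let go. Do not overtighten, since the transformer is easily crushed, and leave the other things on the desk alone.

Things in the scene. Friction and masses are not known exactly. Their poses are not given: they have to be found in the camera images.
- press: blue bench screw press, fixed to the desk; origin on the desk below the middle of the screw, z up, x the way the shuttle is pushed in. Base 135 x 130 mm (x from -85 to +50 mm), 18 mm high, with two columns at y = +-54 mm and a crosshead 46 x 136 mm whose nuts and collar reach 131 mm above the desk. Below the screw hangs a ram with a round spring pad of 26 mm diameter
- shuttle (a joint): travel of the shuttle in m: 0 pulled out (start), 0.055 fully home against its stop, with the transformer below the pad; slides with about 3 N of friction and stays where it is left
- push_tab (a point): middle of the red upright push tab of the shuttle, 45 mm above the desk; the tab is 10 mm thick along the push, 32 mm wide, 46 mm tall (14 to 60 mm above the desk), 100 mm in front of the centre of the nest. To go home it is pushed along +x of the press
- transformer_center (a point): centre of the blue potted transformer (loose, 26 x 26 mm, 30 mm tall, its z axis upright at the start, 0.11 kg), 15 mm above its underside; it stands in the 30 x 30 mm nest of the shuttle, whose walls are 8 mm high
- transformer: the same transformer; origin at the centre of its underside
- wheel_grip (a point): centre of the black round handwheel, half-way up its rim: 56 mm diameter, 22 mm thick, axis upright, white mark on top; free all round and above, 35 mm free below it outside the 20 mm thick spindle. It turns at a fixed height
- handwheel (a joint): turn of the handwheel in rad, growing clockwise seen from above, which lowers the ram and pad by 20 mm a turn (3.18 mm per rad); starts between 0 and 0.6. It stays where it is let go. Free it turns against 0.26 N m of dry friction (a reading taken after stopping may have relaxed or even reversed); at touch, between 1.5 and 4.8 rad, the moment rises by 0.14 N m within 0.1 rad, then by 0.045 per rad
- ram: ram of the press with its pad; origin on the screw's axis, at desk height at handwheel 0, sinking with the ram. How far the pad hangs below the ram is set by hand, varies by 10 mm and is not known, so the touch must be felt. The pad sits on a preloaded spring: it bears with 45 N at touch, then 4.5 N more per mm of further ram travel
- component_tester: black hand-held component tester 52 x 68 x 20 mm, a bystander to leave alone; origin at the centre of its underside
- power_bank: slim grey power bank 50 x 102 x 16 mm, a bystander to leave alone; origin at the centre of its underside
- tip_cleaner: round grey tip cleaner pot 42 x 42 x 48 mm with copper wool, a bystander to leave alone; origin at the centre of its underside
- solder_spool: solder spool with green ends 37 x 37 x 62 mm, a bystander to leave alone; origin at the centre of its underside
- toothpick_jar: jar of toothpicks 33 x 33 x 72 mm, a bystander to leave alone; origin at the centre of its underside
- flux_syringe: cream-coloured syringe 17 x 82 x 13 mm, a bystander to leave alone; origin at the centre of its underside
There are look-alikes about, which are no part of the job. Leave any turquoise look-alike of the transformer alone.

How it is judged:
On the way, in this order (a step that is already met when the one before it is completed fails the run):
1. the shuttle is fully home (within 2.5 mm) with the pad not yet on the transformer (value of joint shuttle above 0.0525 m and contact force between ram and transformer below 2 N), for 0.2 s.
2. the pad has been wound down onto the transformer (value of joint shuttle above 0.0525 m and contact force between ram and transformer above 20 N), for 0.2 s.
At the end, for the whole second after the job is handed in: The shuttle is home within 2.5 mm, the transformer stands upright (within 0.1 rad) and still below the pad, the handwheel is still, and the pad bears on the transformer with 61 to 74 N, which is what a quarter turn past touch gives (67 N at 90 degrees; the band is about 90 +- 26 degrees) (value of joint shuttle above 0.0525 m and contact force between ram and transformer between 61 and 74 N and angle between transformer's own z axis and vertical below 0.1 rad and linear speed of transformer below 0.01 m/s and not (velocity of joint handwheel above 0.02 rad/s) and not (velocity of joint handwheel below -0.02 rad/s)).
It fails at once if the transformer is crushed: the pad bears on it with more than 80 N (about 140 degrees past touch) (contact force between ram and transformer above 80 N).
It fails at once if a bystander on the desk (tester, power bank, pot, spool, jar or syringe) is moved by more than 20 mm (distance of any of component_tester, power_bank, tip_cleaner, solder_spool, toothpick_jar, flux_syringe from where it was at the start of the episode above 0.02 m).
It also fails if it takes over 72 s, if anything falls off the work surface, if the arm or the gripper's body presses on something with over 40 N, if the wrist force passes 120 N, or if a joint passes its speed limit or range.

## Working session

There is one attempt and no reset: what is moved stays moved. The work goes in short steps, Python scripts to look and compute and a tool call to move; the robot and the scene stay as the last step left them, time stands still between calls to the robot, and variables do not carry over. Pictures are saved under pics/ and viewed, at most 10 in all, crops included, and the job is handed in when it is done.

Besides the shell and the picture viewer there is one more tool, called after "Request:" by a JSON object that holds its "name" and its "arguments". play_rows: Moves the arm, as the interface text tells. Its arguments: {"type":"object","properties":{"motion":{"type":"array"},"squeeze":{"type":"number"}},"required":["motion"]}

```bash
mkdir -p pics; python3 - <<'E'
from workcell import observe, viewer, bot
import cv2,numpy as np
s=observe()
print({k:np.round(v,3) for k,v in s.items()},bot.pinch_z)
for n in ("side","top"):
    p,d=viewer.grab_frame(n); cv2.imwrite(f"pics/{n}0.png",p[:,:,::-1]); np.savez(f"pics/{n}0.npz",p=p,d=d,**{k:np.array(v) for k,v in viewer.camera_info(n).items()})
    print(n,viewer.camera_info(n))
E
```

```text
{'clock': np.float64(0.0), 'qpos': array([-1.19 ,  0.522, -0.036,  1.6  ,  0.021,  1.021, -0.113]), 'qd': array([ 0.   , -0.   ,  0.   , -0.001,  0.   , -0.001,  0.001]), 'joint_efforts': array([-1.0000e-03, -9.2712e+01,  1.9800e+00, -3.6993e+01,  1.8000e-02,
        8.0000e-03,  0.0000e+00]), 'position': array([0.272, 0.562, 0.231]), 'tool_rot': array([-3.14 ,  0.   ,  2.691]), 'force': array([-1.082, -0.216,  0.135]), 'moment': array([-0.01 ,  0.027, -0.019]), 'finger_force': np.float64(0.0), 'grip_width': np.float64(0.085)} 0.0187
side {'fx': 367.86636436081096, 'fy': 367.86636436081096, 'cx': 314.8940488690067, 'cy': 198.92594871111044, 'R': array([[-0.93553763, -0.35280324, -0.01729794],
       [-0.20907794,  0.59255891, -0.77792053],
       [ 0.28470293, -0.72415731, -0.62812453]]), 't': array([0.58151475, 0.2130868 , 0.77482159])}
top {'fx': 485.8061197818627, 'fy': 485.8061197818627, 'cx': 320.0637787367501, 'cy': 189.21186092181668, 'R': array([[ 0.01058724, -0.99983162,  0.01498833],
       [-0.99446387, -0.01209515, -0.10438064],
       [ 0.10454435, -0.01380025, -0.99442447]]), 't': array([0.02441783, 0.58630506, 1.11295536])}
```

View pics/top0.png

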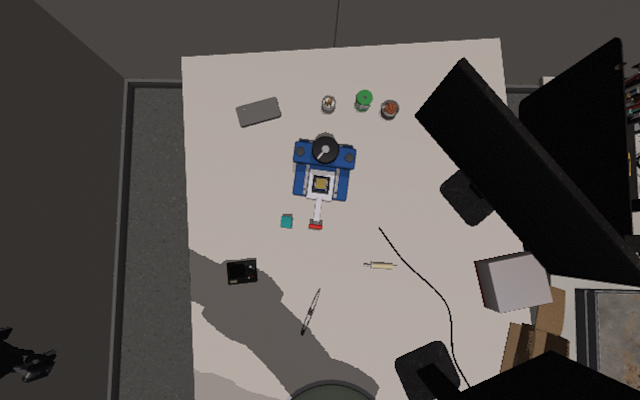

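View pics/side0.png

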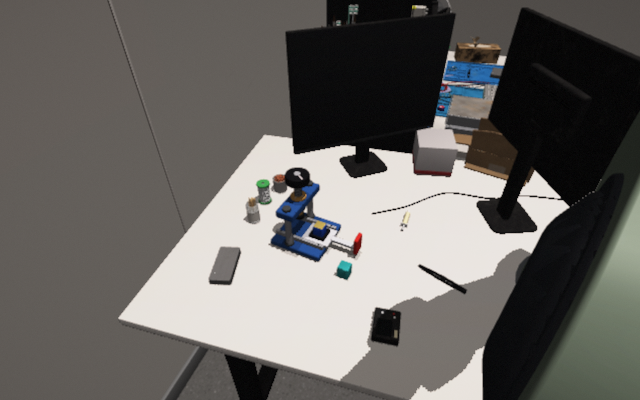

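The top view shows the red push tab at (316,225), the black handwheel with its white mark at (325,149), and the blue press and transformer at (320,184). What could be taken for the wanted things:
- The turquoise block at (287,221) is the transformer look-alike.
- The black tester is at (242,271).
- The pots are at (329,103), (364,98) and (390,109).

I choose the red tab at (316,225) and the wheel at (325,149). Next I measure them and check one crop.

```bash
cat > h.py <<'E'
import numpy as np,cv2
def load(n): return np.load(f"pics/{n}.npz")
def cast(c,uv,z):
    uv=np.atleast_2d(np.array(uv,float)); R,t=c['R'],c['t']
    o=-R.T@t; d=np.c_[(uv[:,0]-c['cx'])/c['fx'],(uv[:,1]-c['cy'])/c['fy'],np.ones(len(uv))]@R
    return o+d*((z-o[2])/d[:,2])[:,None]
def deproj(c,uv,dep):
    uv=np.array(uv,float); d=np.c_[(uv[:,0]-c['cx'])/c['fx'],(uv[:,1]-c['cy'])/c['fy'],np.ones(len(uv))]*dep[:,None]
    return (d-c['t'])@c['R']
E
python3 - <<'E'
from h import *
def stats(n,name,m,box):
    c=load(n); u0,v0,u1,v1=box; k=np.zeros(m.shape,bool); k[v0:v1,u0:u1]=1
    v,u=np.nonzero(m&k); uv=np.c_[u,v]; P=deproj(c,uv,c['d'][v,u])
    print(n,name,len(u),uv.mean(0).round(1),'med',np.median(P,0).round(4),'lo',np.percentile(P,5,0).round(4),'hi',np.percentile(P,95,0).round(4)); return uv,P
for n,boxes in (("top0",dict(r=(295,210,335,235),b=(285,130,365,210),w=(305,130,345,170))),("side0",dict(r=(340,225,375,260),b=(260,180,345,265),w=(280,165,312,190)))):
    c=load(n); p=c['p'].astype(int); R,G,B=p[...,0],p[...,1],p[...,2]
    uv,P=stats(n,'red',(R>120)&(G<80)&(B<80),boxes['r'])
    top=P[P[:,2]>0.053]; print(' redtop',len(top),top.mean(0).round(4))
    blue=(B>70)&(B>R*1.8)&(B>G*1.3)
    uv,P=stats(n,'blue',blue,boxes['b'])
    base=P[(P[:,2]>.012)&(P[:,2]<.024)]; print(' base',len(base),cv2.minAreaRect((base[:,:2]*1000).astype(np.float32)))
    x=P[(P[:,2]>.09)&(P[:,2]<.135)]; print(' xhead',len(x),cv2.minAreaRect((x[:,:2]*1000).astype(np.float32)))
    uv,P=stats(n,'wheel',(p.max(2)<70),boxes['w'])
    w=P[P[:,2]>.15]; zt=np.median(w[:,2]); print(' wheeltop',len(w),zt,cv2.minEnclosingCircle((w[abs(w[:,2]-zt)<.008][:,:2]*1000).astype(np.float32)))
    uv,P=stats(n,'mark',(p.min(2)>110),boxes['w']); m=P[P[:,2]>.15]; print(' mark',len(m),m.mean(0) if len(m) else '')
c=load('top0'); print('turq',cast(c,[[287,221]],.03),'jar/spool/pot',cast(c,[[329,103],[364,98],[390,109]],.06).round(3))
cr=c['p'][120:240,270:370,::-1]; cv2.imwrite('pics/crop.png',cv2.resize(cr,None,fx=5,fy=5,interpolation=cv2.INTER_CUBIC))
E
```

```text
top0 red 50 [314.9 226.2] med [0.4986 0.0421 0.0586] lo [0.4941 0.0295 0.0555] hi [0.5031 0.0558 0.0618]
 redtop 50 [0.4983 0.0423 0.0588]
top0 blue 1343 [322.5 168. ] med [0.6345 0.0291 0.0579] lo [ 0.5756 -0.0334  0.0147] hi [0.6707 0.0884 0.1263]
 base 658 ((632.69189453125, 26.45539093017578), (126.74578857421875, 129.24029541015625), 83.39778137207031)
 xhead 651 ((651.7433471679688, 24.330951690673828), (133.12521362304688, 46.14094924926758), 82.9550552368164)
top0 wheel 605 [324.9 150.6] med [0.6493 0.0239 0.1887] lo [ 6.261e-01 -5.000e-04  2.300e-02] hi [0.6881 0.0491 0.192 ]
 wheeltop 520 0.1891594773127376 ((652.0543823242188, 23.500394821166992), 28.660207748413086)
top0 mark 392 [325.4 137.9] med [ 7.225e-01  2.330e-02 -2.000e-04] lo [ 0.6393 -0.0242 -0.0043] hi [0.7354 0.0641 0.1914]
 mark 61 [0.63933944 0.02816801 0.23841071]
side0 red 36 [358.1 237.8] med [0.4976 0.0428 0.0589] lo [0.4945 0.0292 0.052 ] hi [0.5013 0.0558 0.0613]
 redtop 34 [0.4979 0.0439 0.0584]
side0 blue 951 [304.3 223.6] med [0.6357 0.0589 0.0199] lo [ 0.5769 -0.0272  0.0154] hi [0.6753 0.0912 0.1253]
 base 499 ((634.703857421875, 28.155155181884766), (125.98200225830078, 129.75917053222656), 83.718017578125)
 xhead 391 ((651.115478515625, 25.58611297607422), (133.91146850585938, 41.67302322387695), 82.39856719970703)
side0 wheel 434 [295.8 179.3] med [0.6496 0.0332 0.187 ] lo [ 0.6277 -0.1219  0.024 ] hi [0.7685 0.0501 0.1912]
 wheeltop 376 0.18870938757977007 ((652.672607421875, 26.71973991394043), 27.13985252380371)
side0 mark 248 [295.2 170.9] med [ 0.757  -0.2347  0.0016] lo [ 0.6457 -0.2731 -0.0007] hi [0.8245 0.0302 0.1918]
 mark 56 [0.65000646 0.0311215  0.19930956]
turq [[0.51043133 0.1075374  0.03      ]] jar/spool/pot [[ 0.786  0.013  0.06 ]
 [ 0.799 -0.069  0.06 ]
 [ 0.773 -0.13   0.06 ]]
```

View pics/crop.png

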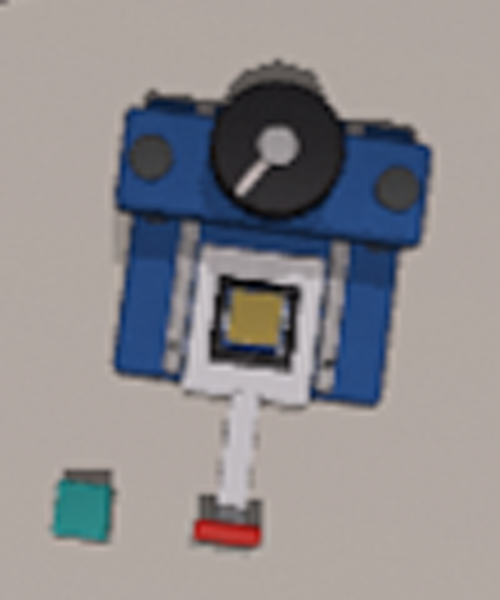

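The crop confirms the choice: the red tab is at bottom centre, the wheel with its white mark at top, and the turquoise block is left alone. The measurements fit the given sizes:
- **Distance:** wheel axis (0.652, 0.024) to tab (0.498, 0.0425) is 155 mm, as expected.
- **Orientation:** the press is yawed about -0.12 rad.
- **Height:** the wheel top is at 0.189 m.

I move behind the tab with the gripper shut.

Request:
{"name": "play_rows", "arguments": {"motion": [[-37.9, -38.6, 3, 0, 0, -0.33, -1], [-37.9, -38.6, 3, 0, 0, -0.33, -1], [-37.9, -38.6, 3, 0, 0, -0.33, -1], [-37.9, -38.6, 3, 0, 0, -0.33, -1], [-37.9, -38.6, 3, 0, 0, -0.33, -1]], "squeeze": 60}}

```text
clock: 0.6
position: [0.3523, 0.3239, 0.2172]
tool_rot: [-3.141, -0.0, 3.021]
force: [1.2, 0.3, -0.2]
grip_width: 0.012
finger_force: 0.0
```

```bash
cat > st.py <<'E'
from workcell import observe
import numpy as np
s=observe()
for k in('clock','qpos','position','tool_rot','force','moment','grip_width','finger_force'):print(k,np.round(s[k],4))
print('tau7',s['joint_efforts'][6].round(3),'qd7',s['qd'][6].round(3))
E
python3 st.py
```

```text
clock 0.6
qpos [-0.8006  0.3096 -0.0824  1.9868  0.0335  0.8466  0.5487]
position [0.3523 0.3239 0.2172]
tool_rot [-3.1414e+00 -1.0000e-04  3.0208e+00]
force [ 1.1666  0.3245 -0.2011]
moment [ 0.032  -0.0847  0.0305]
grip_width 0.012
finger_force 0.0
tau7 -3.26 qd7 0.927
```

Request:
{"name": "play_rows", "arguments": {"motion": [[-12.5, -26.2, 2, 0, 0, 0, -1], [-12.5, -26.2, 2, 0, 0, 0, -1], [-12.5, -26.2, 2, 0, 0, 0, -1], [-12.5, -26.2, 2, 0, 0, 0, -1], [-12.5, -26.2, 2, 0, 0, 0, -1]]}}

```text
clock: 1.1
position: [0.4318, 0.0876, 0.2002]
tool_rot: [3.142, 0.0, 3.021]
force: [1.2, 0.7, 0.5]
grip_width: 0.0002
finger_force: 0.0
```

Request:
{"name": "play_rows", "arguments": {"motion": [[-2.3, -3.7, 0, 0, 0, 0, -1], [-2.3, -3.7, 4, 0, 0, 0, -1], [-2.3, -3.7, 9, 0, 0, 0, -1], [-2.3, -3.7, 13, 0, 0, 0, -1], [-2.3, -3.7, 16.2, 0, 0, 0, -1]]}}

```text
clock: 1.6
position: [0.4492, 0.0499, 0.0361]
tool_rot: [-3.141, -0.001, 3.021]
force: [0.5, 0.1, 0.6]
grip_width: 0.0
finger_force: 0.0
```

```bash
python3 - <<'E'
from workcell import viewer,observe
import cv2
s=observe();print(s['position'],s['qpos'])
p,d=viewer.grab_frame("side"); cv2.imwrite("pics/side1.png",cv2.resize(p[150:270,250:410,::-1],None,fx=4,fy=4))
E
```

```text
[0.44918185 0.04985861 0.03611869] [-0.25869621  0.60136795  0.02202717  2.17940505 -0.03534177  0.362618
  1.24224579]
```

View pics/side1.png

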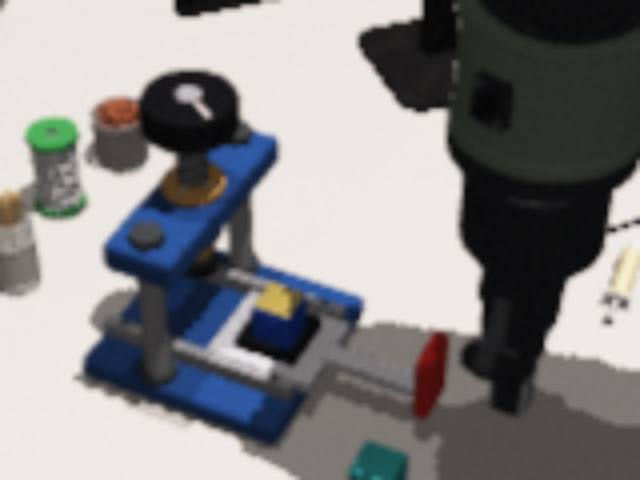

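The side crop shows the shut gripper right behind the red tab at (430,375), clear of everything else. I push.

Request:
{"name": "play_rows", "arguments": {"motion": [[-1.5, 0, 0, 0, 0, 0, -1], [-2.7, 0, 0, 0, 0, 0, -1], [-3.4, 0, 0, 0, 0, 0, -1], [-4.2, 0, 0, 0, 0, 0, -1], [-5.0, 0, 0, 0, 0, 0, -1]]}}

```text
clock: 2.15
position: [0.5, 0.0442, 0.0388]
tool_rot: [3.141, 0.0, 3.021]
force: [-3.6, 0.9, 2.5]
grip_width: -0.0001
finger_force: 1.7
```

Request:
{"name": "play_rows", "arguments": {"motion": [[-0.7, 0, 0, 0, 0, 0, -1], [-1.4, 0, 0, 0, 0, 0, -1], [-2.1, 0, 0, 0, 0, 0, -1], [-2.6, 0, 0, 0, 0, 0, -1], [-3.0, 0, 0, 0, 0, 0, -1]]}}

```text
clock: 2.65
position: [0.5298, 0.0405, 0.0382]
tool_rot: [3.142, -0.0, 3.021]
force: [-2.9, 2.4, 2.6]
grip_width: -0.0002
finger_force: 1.6
```

Request:
{"name": "play_rows", "arguments": {"motion": [[-0.2, 0, 0, 0, 0, 0, -1], [-0.4, 0, 0, 0, 0, 0, -1], [-0.6, 0, 0, 0, 0, 0, -1], [-0.7, 0, 0, 0, 0, 0, -1], [-0.7, 0, 0, 0, 0, 0, -1]]}}

```text
clock: 3.15
position: [0.5365, 0.0396, 0.0383]
tool_rot: [3.142, 0.0, 3.021]
force: [-1.3, 1.5, -0.4]
grip_width: 0.0001
finger_force: 0.6
```

Request:
{"name": "play_rows", "arguments": {"motion": [[-0.1, 0, 0, 0, 0, 0, -1], [-0.2, 0, 0, 0, 0, 0, -1], [-0.3, 0, 0, 0, 0, 0, -1], [-0.3, 0, 0, 0, 0, 0, -1], [-0.3, 0, 0, 0, 0, 0, -1]]}}

```text
clock: 3.65
position: [0.5373, 0.0395, 0.0381]
tool_rot: [-3.141, -0.004, 3.021]
force: [-14.2, 3.8, 11.0]
grip_width: 0.0
finger_force: 7.5
```

The stop is felt: the force jumped to 14 N and the tool halted. I back off and rise, opening the gripper and turning it back for a long clockwise stroke.

Request:
{"name": "play_rows", "arguments": {"motion": [[1, 0, 0, 0, 0, 0, -1], [4, 0, 0, 0, 0, 0, -1], [5, 0, -5, 0, 0, 0, -1], [5, 0, -10, 0, 0, -0.15, -1], [5, 0, -15, 0, 0, -0.3, -1]]}}

```text
clock: 4.15
position: [0.4891, 0.0451, 0.1892]
tool_rot: [-3.14, 0.0, -2.956]
force: [1.3, -0.8, -0.1]
grip_width: 0.0002
finger_force: 0.0
```

Request:
{"name": "play_rows", "arguments": {"motion": [[0, 0, -4, 0, 0, -0.15, 0], [0, 0, -7, 0, 0, -0.3, 1], [0, 0, -7, 0, 0, -0.45, 1], [0, 0, -7, 0, 0, -0.6, 1], [0, 0, -7, 0, 0, -0.75, 1]]}}

```text
clock: 4.65
position: [0.4898, 0.0451, 0.2577]
tool_rot: [-3.14, 0.001, -2.207]
force: [-0.1, -0.2, -0.2]
grip_width: 0.0724
finger_force: 0.0
```

```bash
python3 st.py; python3 - <<'E'
from workcell import viewer
import cv2,numpy as np
for n in("top","side"):
    p,d=viewer.grab_frame(n); np.savez(f"pics/{n}1.npz",p=p,d=d,**{k:np.array(v) for k,v in viewer.camera_info(n).items()})
    c=(p[120:240,270:370] if n=="top" else p[160:260,255:375])
    cv2.imwrite(f"pics/{n}2.png",cv2.resize(c[:,:,::-1],(400,400),interpolation=cv2.INTER_CUBIC))
cv2.imwrite("pics/both2.png",np.hstack([cv2.imread("pics/top2.png"),cv2.imread("pics/side2.png")]))
from h import *
for n,b in(("top1",(285,180,340,235)),("side1",(310,205,375,260))):
    c=load(n);p=c['p'].astype(int);m=(p[...,0]>110)&(p[...,1]<80)&(p[...,2]<80);k=np.zeros_like(m);k[b[1]:b[3],b[0]:b[2]]=1
    v,u=np.nonzero(m&k);P=deproj(c,np.c_[u,v],c['d'][v,u]);P=P[P[:,2]>.053];print(n,len(P),P.mean(0))
E
```

```text
clock 4.65
qpos [-0.0512  0.2835 -0.1985  1.9044  0.068   0.9585  2.2247]
position [0.4898 0.0451 0.2577]
tool_rot [-3.1403e+00  9.0000e-04 -2.2067e+00]
force [-0.1094 -0.1879 -0.2283]
moment [-0.0029  0.0419  0.0149]
grip_width 0.0724
finger_force 0.0
tau7 -4.65 qd7 1.397
top1 0 [nan nan nan]
side1 12 [0.5531276  0.03811211 0.06018199]<stdin>:11: RuntimeWarning: Mean of empty slice.
  ret = um.true_divide(
```

View pics/both2.png

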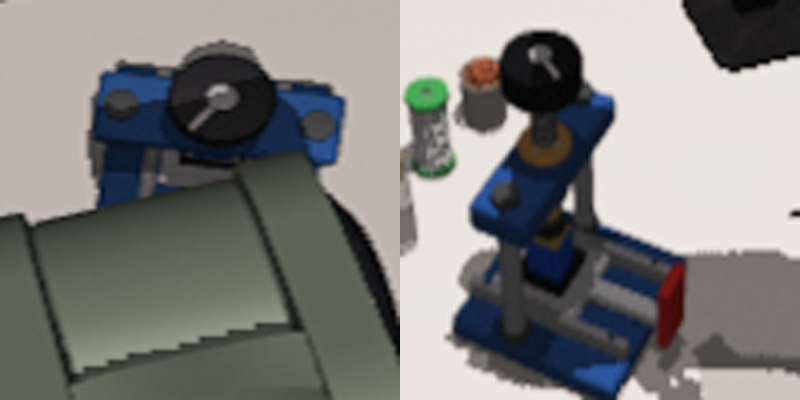

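The side crop shows the tab flush with the base (x = 0.553, so the full 55 mm), and the transformer upright under the pad. I go over the wheel.

Request:
{"name": "play_rows", "arguments": {"motion": [[-7.9, -14.3, 0, 0, 0, 0, 1], [-7.9, -14.3, 0, 0, 0, 0, 1], [-7.9, -14.3, 0, 0, 0, 0, 1], [-7.9, -14.3, 0, 0, 0, 0, 1], [-7.9, -14.3, 0, 0, 0, 0, 1]]}}

```text
clock: 5.25
position: [0.6528, 0.0225, 0.256]
tool_rot: [3.141, -0.001, -2.218]
force: [-0.9, 1.3, -0.7]
grip_width: 0.0857
finger_force: 0.0
```

```bash
python3 st.py; python3 - <<'E'
from h import *
from workcell import viewer
ci={k:np.array(v) for k,v in viewer.camera_info("wrist").items()}
p,d=viewer.grab_frame("wrist"); cv2.imwrite("pics/wrist3.png",p[:,:,::-1]); np.savez("pics/wrist3.npz",p=p,d=d,**ci)
v,u=np.nonzero(d>0);P=deproj(ci,np.c_[u,v],d[v,u])
k=(abs(P[:,2]-.189)<.006)&(np.hypot(P[:,0]-.652,P[:,1]-.024)<.045)
print(k.sum(),cv2.minEnclosingCircle((P[k][:,:2]*1000).astype(np.float32)),P[k].mean(0))
E
```

```text
clock 5.25
qpos [-0.0243  0.5487 -0.1567  1.4854  0.091   1.1153  2.2958]
position [0.6528 0.0225 0.256 ]
tool_rot [ 3.1413e+00 -7.0000e-04 -2.2181e+00]
force [-0.9436  1.323  -0.7256]
moment [-0.0494  0.0454 -0.0272]
grip_width 0.0857
finger_force 0.0
tau7 0.347 qd7 0.005
4990 ((652.2020263671875, 22.90669059753418), 28.7451114654541) [0.65112305 0.02126287 0.1905358 ]
```

View pics/wrist3.png

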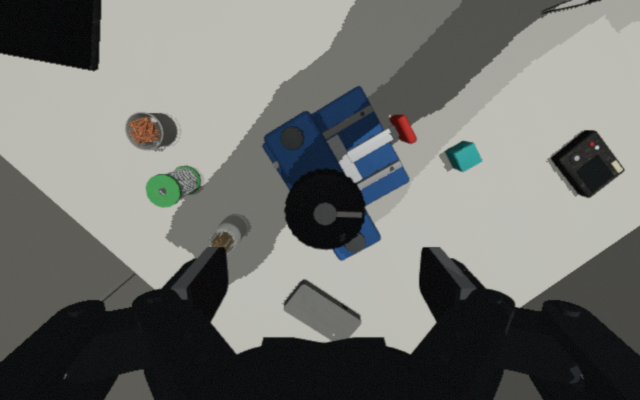

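The wrist view shows the wheel (325,209) centred between the open fingers (225 and 423). I descend and grip.

Request:
{"name": "play_rows", "arguments": {"motion": [[0, 0, 2.5, 0, 0, 0, 1], [0, 0, 5, 0, 0, 0, 1], [0, 0, 8, 0, 0, 0, 1], [0, 0, 10.1, 0, 0, 0, 1], [0, 0, 10.1, 0, 0, 0, 1]]}}

```text
clock: 5.8
position: [0.6493, 0.0231, 0.1542]
tool_rot: [3.139, -0.003, -2.214]
force: [0.8, -1.1, 0.3]
grip_width: 0.0852
finger_force: 0.0
```

Request:
{"name": "play_rows", "arguments": {"motion": [[0, 0, 0, 0, 0, 0, 0.1], [0, 0, 0, 0, 0, 0, 0.1], [0, 0, 0, 0, 0, 0, 0.1], [0, 0, 0, 0, 0, 0, 0.1], [0, 0, 0, 0, 0, 0, 0.1]], "squeeze": 60}}

```text
clock: 6.3
position: [0.6521, 0.0231, 0.1584]
tool_rot: [-3.14, 0.002, -2.213]
force: [-3.4, -0.6, 10.3]
grip_width: 0.0547
finger_force: 61.5
```

```bash
python3 st.py
```

```text
clock 6.3
qpos [-0.0274  0.644  -0.1525  1.5845  0.1151  0.9196  2.2798]
position [0.6521 0.0231 0.1584]
tool_rot [-3.1399e+00  1.5000e-03 -2.2131e+00]
force [-3.4496 -0.6222 10.2551]
moment [ 0.0393  0.7793 -0.0213]
grip_width 0.0547
finger_force 61.4668
tau7 0.025 qd7 0.002
```

Request:
{"name": "play_rows", "arguments": {"motion": [[0, 0, 0, 0, 0, 0.08, 0.1], [0, 0, 0, 0, 0, 0.16, 0.1], [0, 0, 0, 0, 0, 0.24, 0.1], [0, 0, 0, 0, 0, 0.32, 0.1], [0, 0, 0, 0, 0, 0.4, 0.1]]}}

```text
clock: 6.8
position: [0.6519, 0.0233, 0.1584]
tool_rot: [-3.141, 0.002, -2.616]
force: [-4.9, 0.3, 10.1]
grip_width: 0.0547
finger_force: 61.4
```

```bash
python3 st.py
```

```text
clock 6.8
qpos [-0.0946  0.6413 -0.0491  1.5888  0.0371  0.9103  1.9399]
position [0.6519 0.0233 0.1584]
tool_rot [-3.1409e+00  2.0000e-03 -2.6158e+00]
force [-4.8855  0.3408 10.1221]
moment [-0.0832  0.9015  0.274 ]
grip_width 0.0547
finger_force 61.4053
tau7 1.964 qd7 -0.669
```

Request:
{"name": "play_rows", "arguments": {"motion": [[0, 0, 0, 0, 0, 0.06, 0.1], [0, 0, 0, 0, 0, 0.12, 0.1], [0, 0, 0, 0, 0, 0.18, 0.1], [0, 0, 0, 0, 0, 0.24, 0.1], [0, 0, 0, 0, 0, 0.3, 0.1]]}}

```text
clock: 7.3
position: [0.6519, 0.0233, 0.1584]
tool_rot: [3.142, 0.002, -2.915]
force: [-6.0, 0.3, 10.5]
grip_width: 0.0543
finger_force: 61.5
```

```bash
python3 st.py
```

```text
clock 7.3
qpos [-0.1449  0.6422  0.0285  1.5919 -0.0221  0.9059  1.689 ]
position [0.6519 0.0233 0.1584]
tool_rot [ 3.1415e+00  2.0000e-03 -2.9149e+00]
force [-5.9562  0.3221 10.4537]
moment [-0.0998  1.022   0.2638]
grip_width 0.0543
finger_force 61.4835
tau7 1.403 qd7 -0.499
```

Request:
{"name": "play_rows", "arguments": {"motion": [[0, 0, 0, 0, 0, 0.06, 0.1], [0, 0, 0, 0, 0, 0.12, 0.1], [0, 0, 0, 0, 0, 0.18, 0.1], [0, 0, 0, 0, 0, 0.24, 0.1], [0, 0, 0, 0, 0, 0.3, 0.1]]}}

```text
clock: 7.8
position: [0.6519, 0.0235, 0.1584]
tool_rot: [3.141, 0.002, 3.068]
force: [-5.7, 1.1, 10.4]
grip_width: 0.0547
finger_force: 61.6
```

```bash
python3 st.py | egrep 'moment|rot|qpos'
```

```text
qpos [-0.1956  0.6454  0.1069  1.5949 -0.0825  0.9037  1.4385]
tool_rot [3.1407e+00 1.8000e-03 3.0685e+00]
moment [-0.1341  1.0983  0.2416]
```

Request:
{"name": "play_rows", "arguments": {"motion": [[0, 0, 0, 0, 0, 0.06, 0.1], [0, 0, 0, 0, 0, 0.12, 0.1], [0, 0, 0, 0, 0, 0.18, 0.1], [0, 0, 0, 0, 0, 0.24, 0.1], [0, 0, 0, 0, 0, 0.3, 0.1]]}}

```text
clock: 8.3
position: [0.6519, 0.0236, 0.1584]
tool_rot: [3.14, 0.001, 2.769]
force: [-4.9, 2.0, 12.3]
grip_width: 0.0546
finger_force: 61.6
```

```bash
python3 st.py | egrep 'moment|rot|qpos'
```

```text
qpos [-0.2462  0.6512  0.1858  1.5979 -0.144   0.9039  1.1892]
tool_rot [3.1400e+00 1.4000e-03 2.7685e+00]
moment [-0.1096  1.2225  0.2976]
```

Request:
{"name": "play_rows", "arguments": {"motion": [[0, 0, 0, 0, 0, 0.05, 0.1], [0, 0, 0, 0, 0, 0.1, 0.1], [0, 0, 0, 0, 0, 0.15, 0.1], [0, 0, 0, 0, 0, 0.2, 0.1], [0, 0, 0, 0, 0, 0.25, 0.1]]}}

```text
clock: 8.8
position: [0.6519, 0.0237, 0.1584]
tool_rot: [3.14, 0.001, 2.519]
force: [-4.4, 2.2, 11.9]
grip_width: 0.0542
finger_force: 61.7
```

```bash
python3 st.py | egrep 'moment|rot|qpos'
```

```text
qpos [-0.2881  0.658   0.2517  1.6003 -0.1961  0.9061  0.9826]
tool_rot [3.1395e+00 8.0000e-04 2.5191e+00]
moment [-0.059   1.2948  0.2582]
```

Request:
{"name": "play_rows", "arguments": {"motion": [[0, 0, 0, 0, 0, 0.05, 0.1], [0, 0, 0, 0, 0, 0.1, 0.1], [0, 0, 0, 0, 0, 0.15, 0.1], [0, 0, 0, 0, 0, 0.2, 0.1], [0, 0, 0, 0, 0, 0.25, 0.1]]}}

```text
clock: 9.3
position: [0.652, 0.0238, 0.1584]
tool_rot: [3.139, 0.0, 2.269]
force: [-3.6, 2.9, 12.3]
grip_width: 0.0548
finger_force: 61.7
```

```bash
python3 st.py | egrep 'moment|rot|qpos'
```

```text
qpos [-0.3296  0.6668  0.3181  1.6026 -0.2491  0.9101  0.7764]
tool_rot [3.1392e+00 2.0000e-04 2.2692e+00]
moment [0.0774 1.2475 0.2264]
```

Still free at 1.80 rad of tool turn.

Request:
{"name": "play_rows", "arguments": {"motion": [[0, 0, 0, 0, 0, 0.05, 0.1], [0, 0, 0, 0, 0, 0.1, 0.1], [0, 0, 0, 0, 0, 0.15, 0.1], [0, 0, 0, 0, 0, 0.2, 0.1], [0, 0, 0, 0, 0, 0.25, 0.1]]}}

```text
clock: 9.8
position: [0.6521, 0.0239, 0.1584]
tool_rot: [3.139, -0.001, 2.019]
force: [-2.8, 2.7, 11.9]
grip_width: 0.0545
finger_force: 61.8
```

```bash
python3 st.py | egrep 'moment|rot|qpos'
```

```text
qpos [-0.3704  0.6776  0.3844  1.6049 -0.3028  0.9161  0.5709]
tool_rot [ 3.1390e+00 -5.0000e-04  2.0194e+00]
moment [0.1425 1.2475 0.3788]
```

Request:
{"name": "play_rows", "arguments": {"motion": [[0, 0, 0, 0, 0, 0.05, 0.1], [0, 0, 0, 0, 0, 0.1, 0.1], [0, 0, 0, 0, 0, 0.15, 0.1], [0, 0, 0, 0, 0, 0.2, 0.1], [0, 0, 0, 0, 0, 0.25, 0.1]]}}

```text
clock: 10.3
position: [0.6522, 0.0239, 0.1584]
tool_rot: [3.139, -0.001, 1.769]
force: [-2.0, 2.5, 11.9]
grip_width: 0.0544
finger_force: 61.7
```

```bash
python3 st.py | egrep 'moment|rot|qpos'
```

```text
qpos [-0.4105  0.6906  0.4509  1.6071 -0.3573  0.9242  0.3659]
tool_rot [ 3.1390e+00 -1.3000e-03  1.7694e+00]
moment [0.3823 1.1856 0.4232]
```

Request:
{"name": "play_rows", "arguments": {"motion": [[0, 0, 0, 0, 0, 0.05, 0.1], [0, 0, 0, 0, 0, 0.1, 0.1], [0, 0, 0, 0, 0, 0.15, 0.1], [0, 0, 0, 0, 0, 0.2, 0.1], [0, 0, 0, 0, 0, 0.25, 0.1]]}}

```text
clock: 10.8
position: [0.6523, 0.024, 0.1584]
tool_rot: [3.139, -0.002, 1.519]
force: [-2.1, 2.7, 11.9]
grip_width: 0.0545
finger_force: 61.7
```

```bash
python3 st.py | egrep 'moment|rot|qpos'
```

```text
qpos [-0.4494  0.7057  0.5171  1.6092 -0.4123  0.9345  0.1612]
tool_rot [ 3.1392e+00 -2.0000e-03  1.5195e+00]
moment [0.456  0.9522 0.425 ]
```

The moment rose from 0.23 to 0.38 N m between yaw 2.27 and 2.02, and then stayed at 0.42. I put the touch at about yaw 2.15, so the target is yaw 0.58, or 0.94 rad more.

Request:
{"name": "play_rows", "arguments": {"motion": [[0, 0, 0, 0, 0, 0.06, 0.1], [0, 0, 0, 0, 0, 0.12, 0.1], [0, 0, 0, 0, 0, 0.18, 0.1], [0, 0, 0, 0, 0, 0.24, 0.1], [0, 0, 0, 0, 0, 0.3, 0.1]]}}

```text
clock: 11.3
position: [0.6524, 0.0239, 0.1584]
tool_rot: [3.14, -0.003, 1.219]
force: [-0.4, 2.1, 10.6]
grip_width: 0.0547
finger_force: 61.7
```

```bash
python3 st.py | egrep 'moment|rot|qpos'
```

```text
qpos [-0.4944  0.7268  0.5963  1.6116 -0.479   0.9502 -0.0846]
tool_rot [ 3.1397e+00 -2.8000e-03  1.2190e+00]
moment [0.5088 0.685  0.4271]
```

Request:
{"name": "play_rows", "arguments": {"motion": [[0, 0, 0, 0, 0, 0.06, 0.1], [0, 0, 0, 0, 0, 0.12, 0.1], [0, 0, 0, 0, 0, 0.18, 0.1], [0, 0, 0, 0, 0, 0.24, 0.1], [0, 0, 0, 0, 0, 0.3, 0.1]]}}

```text
clock: 11.8
position: [0.6526, 0.0238, 0.1584]
tool_rot: [3.14, -0.003, 0.919]
force: [-0.3, 1.5, 10.9]
grip_width: 0.0548
finger_force: 61.6
```

```bash
python3 st.py | egrep 'moment|rot|qpos'
```

```text
qpos [-0.5369  0.7511  0.6746  1.6138 -0.5457  0.9695 -0.3303]
tool_rot [ 3.1403 -0.0034  0.919 ]
moment [0.4802 0.4065 0.4476]
```

Request:
{"name": "play_rows", "arguments": {"motion": [[0, 0, 0, 0, 0, 0.07, 0.1], [0, 0, 0, 0, 0, 0.14, 0.1], [0, 0, 0, 0, 0, 0.21, 0.1], [0, 0, 0, 0, 0, 0.28, 0.1], [0, 0, 0, 0, 0, 0.34, 0.1]]}}

```text
clock: 12.3
position: [0.6527, 0.0237, 0.1584]
tool_rot: [3.141, -0.004, 0.579]
force: [-0.0, 1.2, 10.3]
grip_width: 0.0548
finger_force: 61.6
```

```bash
python3 st.py | egrep 'moment|rot|qpos'
```

```text
qpos [-0.5818  0.7826  0.7619  1.616  -0.621   0.996  -0.61  ]
tool_rot [ 3.1413 -0.0037  0.5786]
moment [0.3688 0.1811 0.4934]
```

Now I let the grip settle, open and rise straight up.

Request:
{"name": "play_rows", "arguments": {"motion": [[0, 0, 0, 0, 0, 0, 0.1], [0, 0, 0, 0, 0, 0, 0.5], [0, 0, 0, 0, 0, 0, 1], [0, 0, 0, 0, 0, 0, 1], [0, 0, 0, 0, 0, 0, 1]]}}

```text
clock: 12.8
position: [0.6515, 0.0231, 0.1564]
tool_rot: [-3.141, -0.0, 0.581]
force: [-0.1, -0.4, -0.3]
grip_width: 0.0853
finger_force: 0.0
```

Request:
{"name": "play_rows", "arguments": {"motion": [[0, 0, -0.5, 0, 0, 0, 1], [0, 0, -2.5, 0, 0, 0, 1], [0, 0, -6, 0, 0, 0, 1], [0, 0, -10, 0, 0, 0, 1], [0, 0, -10, 0, 0, 0, 1]]}}

```text
clock: 13.3
position: [0.6533, 0.0223, 0.2616]
tool_rot: [3.138, -0.006, 0.58]
force: [0.6, -0.8, -0.3]
grip_width: 0.0853
finger_force: 0.0
```

```bash
python3 st.py; python3 - <<'E'
from h import *
from workcell import viewer
ci={k:np.array(v) for k,v in viewer.camera_info("wrist").items()}
p,d=viewer.grab_frame("wrist"); np.savez("pics/wrist4.npz",p=p,d=d,**ci)
ps,_=viewer.grab_frame("side")
cv2.imwrite("pics/fin.png",np.hstack([cv2.resize(p[100:320,200:440],(400,400)),cv2.resize(ps[160:260,255:375],(400,400))])[:,:,::-1])
for n in("wrist3","wrist4"):
    c=load(n);p=c['p'].astype(int);d=c['d'];v,u=np.nonzero((d>0)&(p.min(2)>60)&(p.max(2)-p.min(2)<30));P=deproj(c,np.c_[u,v],d[v,u])
    r=np.hypot(P[:,0]-.652,P[:,1]-.023);k=(P[:,2]>.18)&(r>.012)&(r<.027)&(P[:,2]<.2)
    m=P[k].mean(0)-[.652,.023,0];print(n,k.sum(),m,'angle',np.arctan2(m[1],m[0]))
E
```

```text
clock 13.3
qpos [-0.6193  0.6826  0.8422  1.5188 -0.5361  1.1759 -0.6728]
position [0.6533 0.0223 0.2616]
tool_rot [ 3.1383 -0.0056  0.5803]
force [ 0.5807 -0.7927 -0.2727]
moment [-0.0195 -0.0304  0.0052]
grip_width 0.0853
finger_force 0.0
tau7 -0.639 qd7 0.025
wrist3 107 [-0.00609103  0.01228861  0.19108772] angle 2.030969429567403
wrist4 140 [-0.00087394 -0.01285404  0.19078183] angle -1.6386817753870817
```

View pics/fin.png

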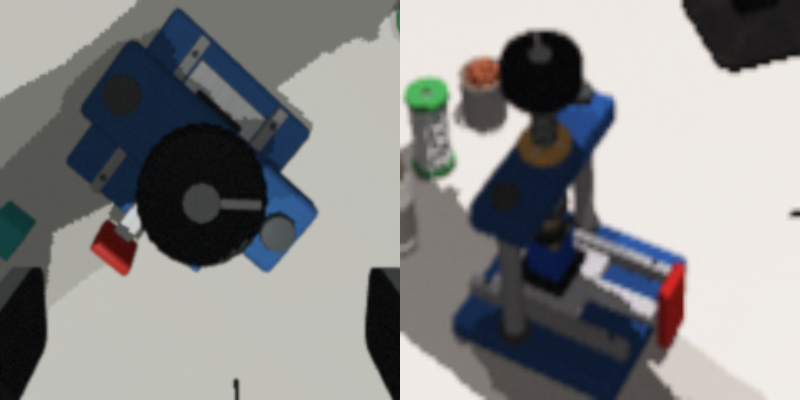

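The mark lies in the same direction relative to the gripper as before the turn (hub at left, mark to the right at (262,205)), so the wheel did not slip. The side crop shows the tab home and the transformer upright under the pad. I hand in.

```bash
python3 -c "
from workcell import bot
print(bot.job_done())"
```

```text
the job is handed in; nothing more can be done
None
```

The job is handed in, with no verdict shown: the shuttle is home against its stop, and the wheel was turned about 90° past the touch I felt (touch known to about ±6°) and let go, with no slip seen and the bystanders not approached.

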